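# Nest the tapered hose sleeves without jamming them

### The arm

A 6-joint arm with a two-finger parallel gripper is mounted at the origin on a cart in front of the work surface, level with it; the furniture and walls round the work are solid. World frame = base frame: x ahead of the robot, y to its left, z up, the work surface at z = 0. Lengths are in m, angles in rad, forces in N, time in s.
With the tool pointing down it reaches from about 0.375 to 0.9 m from the base axis. Payload 3.1 kg.
Tool frame: the origin (TCP) lies between the finger pads; the fingertips stand 14 mm ahead of it and the grasp point (between the pads) lies 5 mm behind it; z points along the fingers, y is the direction in which the jaws open and shut (so a half turn about z gives the same grasp; the last joint's range is limited). The gripper opens to 85 mm and grips with 20 to 120 N. Pads are 22 mm wide; open, the fingers measure 114 mm over their backs; the gripper's body (76 mm by 85 mm) begins 54 mm behind the grasp point. The pads swing forward as they close: fully open they stand 13 mm farther back than shut.
Start: joints at [-1.341, 0.527, 1.433, -0, 1.181, -0.178], TCP at [0.248, -0.574, 0.245] pointing down, gripper open.
Joint ranges: [-3.08, 3.08], [-0.75, 2.2], [0.22, 2.44], [-1.43, 4.57], [0, 2.65], [-2.85, 2.85]. Speed limits (rad/s): [2.79, 2.79, 3.14, 3.14, 3.14, 3.14].

### API

Orientations are given as a unit quaternion [w, x, y, z].
In Python, from rig import readout, eyes, workorder gives the robot as it stands.
- The arm moves only by the tool servo_tool, never from a script. Its argument "steps" is a list of rows, each an object of numbers: "dx", "dy", "dz": the shift along the tool's x, y, z in mm; "rx", "ry", "rz": the turn, a rotation vector about the tool's x, y, z in rad; "jaw": the opening in per cent of the stroke, from 0 (shut) to 100 (fully open). A call has 1 to 12 rows; each row shifts and turns the commanded pose from where the row before left it, along the tool's axes as they then stand; what a row does not reach is not made up. A row lasts 1/12 s, in which the tool goes at most 41.7 mm and 7.16 degrees, less where a joint would pass 70% of its speed; a pose out of reach is approached as far as the arm can. A call with a gripper value outside its range is refused whole. The fingers move at their own pace and stop on an object; "force" is the grip in N (left out, the last holds). Time passes only in rows, so rows that do not move let the fingers close. It gives the time, the measured TCP pose, the force and the opening at its end, in the units of the state.
- readout.sense(): the state, without advancing time (a new reading comes with each control period).
- eyes.capture(name): name is "side" or "top" or "wrist"; returns (picture, depth): 480x640x3 uint8, red, green, blue; 480x640 float32, m along the optical axis (not along the pixel's ray), 0 where there is no reading.
- eyes.camera_params(name): a dict with "K" (3x3 intrinsics, pixels), "k1" (the pictures are not rectified: a ray, as slopes to the right and down, at radius r is drawn at 1 + k1 r^2 times it, then the intrinsics apply), "rvec" (rotation vector, rad) and "tvec" (3), from world to camera coordinates, as OpenCV has them; the wrist camera has in their place "mount" (4x4, takes a point from camera to tool coordinates, whose origin is the TCP and whose axes are the flange's). Camera axes: x right, y down, z forward; pixel columns grow to the right and rows downward; lengths in m; the calibration is good to about 2 mm. A picture is of the moment at which its call begins: read the wrist's pose just before it. camera_params takes no time and is no camera call.
- workorder.job_done(): hands the job in, once; it reports no verdict.
The state is a dict: "t": time; "qpos": joint angles; "joint_vel": joint speeds; "joint_torque": joint torques, N m; "tool_pos": TCP position; "tcp_rot": TCP orientation; "wrist_force": force on the tool from outside, world axes, zero at the start; "ft_torque": the same for the moment, N m; "finger_gap": finger opening in m.
Only numpy, scipy, OpenCV 4.12 (cv2) and the standard library are available. Lean on these libraries where they do the work, as an engineer would, in place of code of your own. Each camera call takes 0.05 s, during which the arm holds its last target. There are 200 camera calls.

### The job

Put the orange tapered sleeve away in the large dark grey flanged one: narrow end down, let it into the grey mouth until it just rests there, or all but rests, and let go so that it stands upright. Do it gently, without dropping it in from above or pressing it home, so that the two cones do not wedge. Leave the grey sleeve standing where it is and do not disturb the green one.

Things in the scene. Friction and masses are not known exactly. Their poses are not given: they have to be found in the camera images.
- medium_sleeve: orange plastic tapered sleeve, hollow, 76 mm high, about 120 g, standing on its narrow end. Origin: centre of the narrow lower end; z up its axis. Outside: a cone from 32 mm diameter (z = 0) to 55 mm (z = 46 mm), then a straight ribbed collar of 56 mm diameter from z = 46 to 76 mm, the place to grip (round, any direction).
- medium_collar (a point): centre of the orange sleeve's gripping collar, on its axis, 61 mm above its narrow end.
- large_sleeve: dark grey plastic sleeve standing loose on a round flange (90 mm wide, 6 mm thick); 60 mm high, 450 g, wall 3 mm. Origin: centre of the underside, z up. Inside: a cone, 50 mm wide at the mouth, 20 mm at the bottom, the same taper as the orange one.
- large_mouth (a point): centre of the grey sleeve's open mouth, 60 mm above its underside; the rim is 56 mm wide outside. The orange sleeve comes to rest with its narrow end about 36 mm below this point (24 mm above the grey underside), its collar then standing about 10 mm clear above the rim.
- small_sleeve: green tapered sleeve, a bystander of the same set: 48 mm high, 38 mm collar, standing on its narrow end. Origin: centre of that lower end. The three sleeves stand in a loose row from left to right in any order, at least 120 mm apart.
- worktable: the workbench (fixed) on which everything stands; its top is the work surface, z = 0. Origin: on the floor under its middle, 780 mm below the top. Pressing the nested cones is felt as load on it.
Mind the look-alikes: they are no part of the job. Of the things shaped like the large_sleeve, the grey one is meant.

How it is judged:
On the way, in this order (a step that is already met when the one before it is completed fails the run):
1. the orange sleeve is lifted clear of the bench (height (world z) of medium_sleeve above 0.04 m), for 0.2 s.
2. the orange sleeve, still held, is at least 20 mm down in the grey mouth (not dropped in from above) (z of medium_sleeve in the frame of large_sleeve below 0.04 m and horizontal distance between medium_sleeve and large_sleeve below 0.015 m and contact force between the fingers and medium_sleeve above 0.5 N), for 0.1 s.
At the end, for the whole second after the job is handed in: The orange sleeve rests at least 26 mm deep in the grey sleeve's mouth, narrow end down, centred within 10 mm and upright within 10 degrees; the grey sleeve stands upright within 40 mm of where it was, the green one within 40 mm of where it was; all is let go and at rest (horizontal distance between medium_sleeve and large_sleeve below 0.01 m and z of medium_sleeve in the frame of large_sleeve below 0.034 m and angle between medium_sleeve's own z axis and vertical below 0.18 rad and angle between large_sleeve's own z axis and vertical below 0.1 rad and linear speed of medium_sleeve below 0.02 m/s and distance of each of large_sleeve, small_sleeve from where it was at the start of the episode below 0.04 m); the robot touches nothing.
It fails at once if the nested cones are pressed down so hard that the grey sleeve loads the bench with more than 35 N (its own weight and the orange one's are about 6 N) (contact force between large_sleeve and worktable above 35 N).
It fails at once if the green sleeve is tipped over (angle between small_sleeve's own z axis and vertical above 0.6 rad).
It also fails if it takes over 35 s, if anything falls off the work surface, if the arm or the gripper's body presses on something with over 40 N, if the wrist force passes 120 N, or if a joint passes its speed limit or range.

## Working session

There is one attempt and no reset: what is moved stays moved. The work goes in short steps, Python scripts to look and compute and a tool call to move; the robot and the scene stay as the last step left them, time stands still between calls to the robot, and variables do not carry over. Pictures are saved under pics/ and viewed, about 8 in all and at most 12, crops included, and the job is handed in when it is done.

Besides the shell and the picture viewer there is one more tool, called after "Request:" in YAML: its name, and indented under it one key for each argument. servo_tool: Moves the arm, as the interface text tells. Its arguments: {"type":"object","properties":{"steps":{"type":"array"},"force":{"type":"number"}},"required":["steps"]}

```bash
mkdir -p pics; ls; cat > h.py <<'E'
import numpy as np, cv2
from scipy.spatial.transform import Rotation as R
from rig import readout, eyes, workorder
def cloud(name):
    s=readout.sense(); im,d=eyes.capture(name); p=eyes.camera_params(name)
    K=np.array(p["K"],float); k1=p["k1"]
    v,u=np.mgrid[0:480,0:640]
    xd=(u-K[0,2])/K[0,0]; yd=(v-K[1,2])/K[1,1]; x,y=xd.copy(),yd.copy()
    for _ in range(10):
        f=1+k1*(x*x+y*y); x,y=xd/f,yd/f
    P=np.stack([x*d,y*d,d],-1)
    if "mount" in p:
        M=np.array(p["mount"]); P=P@M[:3,:3].T+M[:3,3]
        q=s["tcp_rot"]; W=R.from_quat([q[1],q[2],q[3],q[0]]).as_matrix()
        P=P@W.T+np.array(s["tool_pos"])
    else:
        Rm=cv2.Rodrigues(np.array(p["rvec"],float))[0]; P=(P-np.array(p["tvec"]).ravel())@Rm
    P[d==0]=np.nan
    return im,P
def save(im,n): cv2.imwrite("pics/"+n+".png",im[...,::-1])
E
python3 - <<'E'
from h import *
print(readout.sense())
for n in("top","side"):
    im,P=cloud(n); np.savez(n,im=im,P=P); save(im,n+"1")
E
```

```text
pics
{'t': 0.0, 'qpos': array([-1.34151186e+00,  5.28464609e-01,  1.43393360e+00, -8.27441129e-06,
        1.18140114e+00, -1.78515341e-01]), 'joint_vel': array([ 0.00020799, -0.00205285, -0.0003919 ,  0.00016267,  0.00070719,
        0.00052439]), 'joint_torque': array([-6.96991674e-05, -4.42354739e+01, -1.78026295e+01, -1.22715810e-04,
        8.40824418e-03,  1.01403963e-06]), 'tool_pos': array([ 0.24772285, -0.57304418,  0.2443246 ]), 'tcp_rot': array([-1.10289572e-03,  9.79283421e-01,  2.02491393e-01, -3.18295254e-05]), 'wrist_force': array([-1.03600143, -0.21669255,  0.14842582]), 'ft_torque': array([-0.01308744, -0.0137415 , -0.00388402]), 'finger_gap': 0.08559540547700396}
```

View pics/top1.png

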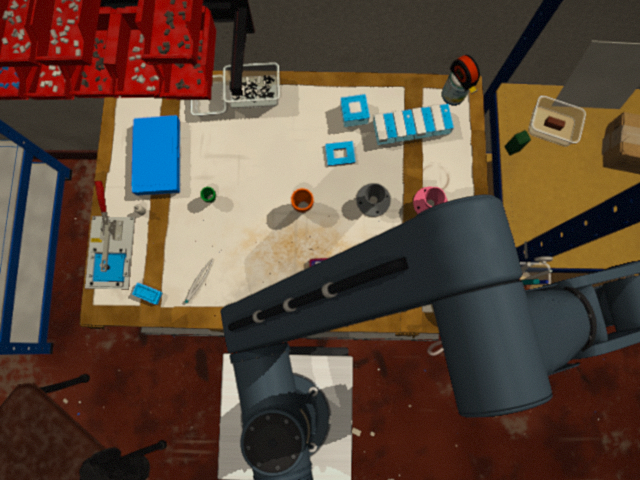

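View pics/side1.png

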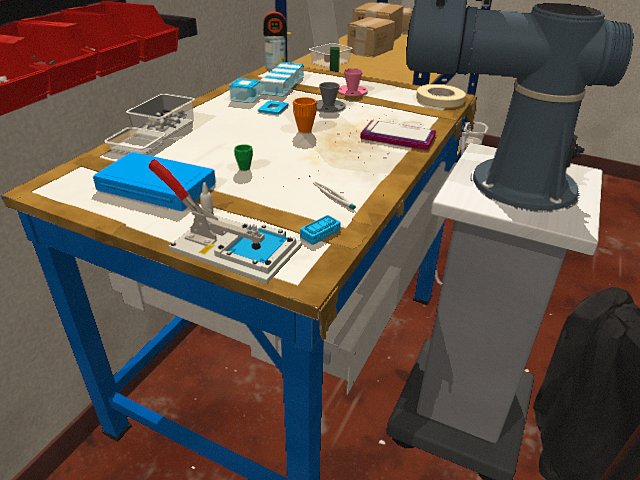

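The top view shows green at (208,195), orange at (302,200), grey at (373,199), and a pink look-alike at (429,200). The side view confirms that orange stands between green and grey.

```bash
python3 - <<'E'
from h import *
z=np.load("top.npz"); P=z["P"]
for n,(u,v),lo in (("green",(208,195),.040),("orange",(302,200),.066),("grey",(373,199),.052),("pink",(429,200),.05)):
    Q=P[v-28:v+28,u-28:u+28].reshape(-1,3); m=(Q[:,2]>lo)&(Q[:,2]<.1); Q=Q[m]
    if len(Q)<5: print(n,len(Q)); continue
    c,r=cv2.minEnclosingCircle(Q[:,:2].astype(np.float32))
    print(n,len(Q),np.round(c,4),round(r,4),"med z",np.median(Q[:,2]).round(4))
E
```

```text
green 80 [0.5409 0.2127] 0.0196 med z 0.0475
orange 150 [ 0.5234 -0.0285] 0.0293 med z 0.0752
grey 127 [ 0.545 -0.207] 0.0284 med z 0.0587
pink 121 [ 0.5398 -0.3562] 0.0285 med z 0.0578
```

Request:
servo_tool:
  steps:
    - {"dx": 19.5,"dy": -16.3,"jaw": 100}
    - {"dx": 19.5,"dy": -16.3}
    - {"dx": 19.5,"dy": -16.3}
    - {"dx": 19.5,"dy": -16.3}
    - {"dx": 19.5,"dy": -16.3}
    - {"dx": 19.5,"dy": -16.3}
    - {"dx": 19.5,"dy": -16.3}
    - {"dx": 19.5,"dy": -16.3}
    - {"dx": 19.5,"dy": -16.3}
    - {"dx": 19.5,"dy": -16.3}
    - {"dx": 19.5,"dy": -16.3}
    - {"dx": 19.5,"dy": -16.3}

```text
$.steps[0]: bad value
```

Request:
servo_tool:
  steps:
    - {"dx": 19.5,"dy": -16.3}
    - {"dx": 19.5,"dy": -16.3}
    - {"dx": 19.5,"dy": -16.3}
    - {"dx": 19.5,"dy": -16.3}
    - {"dx": 19.5,"dy": -16.3}
    - {"dx": 19.5,"dy": -16.3}
    - {"dx": 19.5,"dy": -16.3}
    - {"dx": 19.5,"dy": -16.3}
    - {"dx": 19.5,"dy": -16.3}
    - {"dx": 10,"dy": -8}
    - {"dx": 0}
    - {"dx": 0}

```text
$.steps[0]: bad value
```

```bash
cat >> h.py <<'E'
def rims(P,names):
    T={"orange":((.5234,-.0285),.066,.09),"grey":((.545,-.207),.052,.066),"green":((.5409,.2127),.04,.055)}
    for n in names:
        c,a,b=T[n]; Q=P.reshape(-1,3); m=(Q[:,2]>a)&(Q[:,2]<b)&(np.hypot(*(Q[:,:2]-c).T)<.045); Q=Q[m]
        if len(Q)<5: print(n,"none"); continue
        c,r=cv2.minEnclosingCircle(Q[:,:2].astype(np.float32)); print(n,len(Q),np.round(c,4),round(r,4),"ztop",np.percentile(Q[:,2],90).round(4))
def off(target):
    s=readout.sense(); q=s["tcp_rot"]; W=R.from_quat([q[1],q[2],q[3],q[0]])
    print("t",round(s["t"],2),"tcp",np.round(s["tool_pos"],4),"zaxis",W.as_matrix()[:,2].round(4),"move mm tool:",(1e3*W.inv().apply(np.array(target)-s["tool_pos"])).round(1),"F",np.round(s["wrist_force"],2),"gap",round(s["finger_gap"],4))
E
python3 - <<'E'
from h import *
im,P=cloud("wrist"); save(im,"w1"); rims(P,["orange","grey"])
im,P=cloud("top"); print("top");rims(P,["orange","grey","green"])
off([.5234,-.0285,.06])
E
```

```text
orange none
grey none
top
orange 151 [ 0.5232 -0.0288] 0.0289 ztop 0.0785
grey 123 [ 0.545  -0.2083] 0.0283 ztop 0.0627
green 84 [0.541  0.2118] 0.0196 ztop 0.0509
t 0.2 tcp [ 0.2478 -0.5733  0.2447] zaxis [-3.0e-04  1.4e-03 -1.0e+00] move mm tool: [ 469.  -390.6  185.4] F [-0.42 -0.63  0.26] gap 0.0853
```

View pics/w1.png

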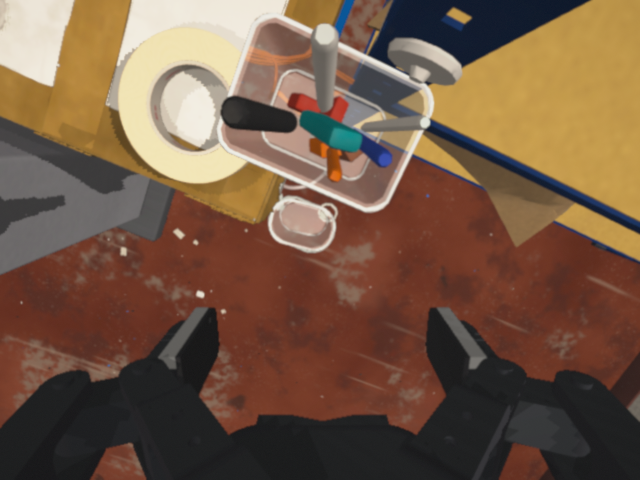

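The call was refused, probably because every row needs all its fields. The wrist view shows a tote with upright handles at about (330,50) in the way, so I'll lift first.

Request:
servo_tool:
  steps:
    - {"dx": 0,"dy": 0,"dz": -25,"rx": 0,"ry": 0,"rz": 0,"jaw": 100}
    - {"dx": 0,"dy": 0,"dz": -25,"rx": 0,"ry": 0,"rz": 0,"jaw": 100}
    - {"dx": 0,"dy": 0,"dz": -25,"rx": 0,"ry": 0,"rz": 0,"jaw": 100}
    - {"dx": 0,"dy": 0,"dz": -25,"rx": 0,"ry": 0,"rz": 0,"jaw": 100}

```text
t: 0.53
tool_pos: [0.2478, -0.5734, 0.3459]
tcp_rot: [-0.001, 0.979, 0.202, -0.0]
wrist_force: [0.6, 0.0, -0.5]
finger_gap: 0.0854
```

```bash
python3 - <<'E'
from h import *
im,P=cloud("wrist"); Q=P.reshape(-1,3); i=np.nanargmax(np.where(Q[:,1]>-1,Q[:,2],np.nan)*(np.arange(len(Q))<640*290)); print(Q[i], np.nanmax(P[:290,...,2]))
off([.5234,-.0285,.06])
E
```

```text
[ 0.37440918 -0.5910686   0.36971711] 0.36971711027303134
t 0.58 tcp [ 0.2486 -0.5761  0.3522] zaxis [ 0.0023 -0.0101 -0.9999] move mm tool: [ 470.1 -396.5  287.3] F [ 0.19 -0.98  3.3 ] gap 0.0858
```

Request:
servo_tool:
  steps:
    - {"dx": 12,"dy": -27.6,"dz": 0,"rx": 0,"ry": 0,"rz": 0,"jaw": 100}
    - {"dx": 12,"dy": -27.6,"dz": 0,"rx": 0,"ry": 0,"rz": 0,"jaw": 100}
    - {"dx": 12,"dy": -27.6,"dz": 0,"rx": 0,"ry": 0,"rz": 0,"jaw": 100}
    - {"dx": 12,"dy": -27.6,"dz": 0,"rx": 0,"ry": 0,"rz": 0,"jaw": 100}
    - {"dx": 12,"dy": -27.6,"dz": 0,"rx": 0,"ry": 0,"rz": 0,"jaw": 100}
    - {"dx": 27,"dy": -17,"dz": 0,"rx": 0,"ry": 0,"rz": 0,"jaw": 100}
    - {"dx": 27,"dy": -17,"dz": 0,"rx": 0,"ry": 0,"rz": 0,"jaw": 100}
    - {"dx": 27,"dy": -17,"dz": 0,"rx": 0,"ry": 0,"rz": 0,"jaw": 100}
    - {"dx": 27,"dy": -17,"dz": 0,"rx": 0,"ry": 0,"rz": 0,"jaw": 100}
    - {"dx": 27,"dy": -17,"dz": 0,"rx": 0,"ry": 0,"rz": 0,"jaw": 100}
    - {"dx": 27,"dy": -17,"dz": 0,"rx": 0,"ry": 0,"rz": 0,"jaw": 100}
    - {"dx": 27,"dy": -17,"dz": 0,"rx": 0,"ry": 0,"rz": 0,"jaw": 100}

```text
t: 1.58
tool_pos: [0.375, -0.2375, 0.3451]
tcp_rot: [-0.0, 0.979, 0.202, 0.0]
wrist_force: [-0.0, 0.5, -0.0]
finger_gap: 0.0854
```

Request:
servo_tool:
  steps:
    - {"dx": 27,"dy": -17,"dz": 20,"rx": 0,"ry": 0,"rz": 0,"jaw": 100}
    - {"dx": 27,"dy": -17,"dz": 20,"rx": 0,"ry": 0,"rz": 0,"jaw": 100}
    - {"dx": 27,"dy": -17,"dz": 20,"rx": 0,"ry": 0,"rz": 0,"jaw": 100}
    - {"dx": 27,"dy": -17,"dz": 20,"rx": 0,"ry": 0,"rz": 0,"jaw": 100}
    - {"dx": 27,"dy": -17,"dz": 20,"rx": 0,"ry": 0,"rz": 0,"jaw": 100}
    - {"dx": 0,"dy": 0,"dz": 0,"rx": 0,"ry": 0,"rz": 0,"jaw": 100}
    - {"dx": 0,"dy": 0,"dz": 0,"rx": 0,"ry": 0,"rz": 0,"jaw": 100}

```text
t: 2.17
tool_pos: [0.4644, -0.1058, 0.2439]
tcp_rot: [-0.001, 0.979, 0.204, -0.001]
wrist_force: [-0.4, 0.5, 0.2]
finger_gap: 0.0852
```

```bash
python3 - <<'E'
from h import *
im,P=cloud("wrist"); save(im,"w2"); rims(P,["orange","grey"])
im,P=cloud("top"); print("top");rims(P,["orange","grey","green"])
off([.5234,-.0285,.06])
E
```

```text
orange 1341 [ 0.5262 -0.0271] 0.0285 ztop 0.0763
grey 1071 [ 0.547  -0.2081] 0.0282 ztop 0.0599
top
orange none
grey 101 [ 0.5444 -0.2085] 0.0285 ztop 0.0627
green 81 [0.5406 0.2128] 0.0201 ztop 0.0519
t 2.27 tcp [ 0.4648 -0.1079  0.2455] zaxis [ 2.e-04 -6.e-04 -1.e+00] move mm tool: [ 85.3 -49.7 185.5] F [-0.39  0.55 -0.08] gap 0.0857
```

View pics/w2.png

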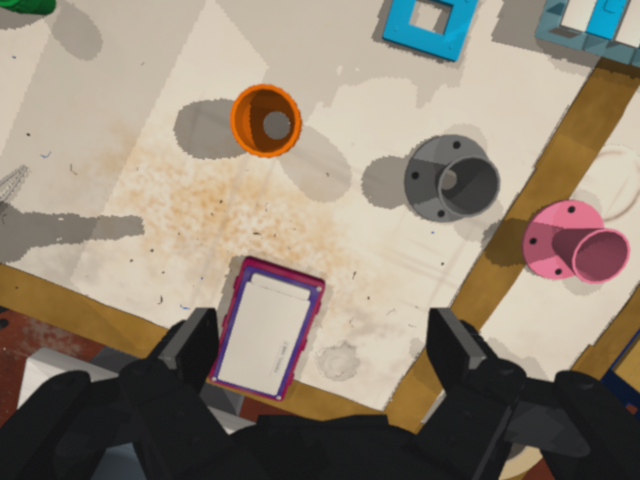

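The wrist view shows orange at (265,121), grey mouth at (468,186) and pink at (600,255). Next I'll move above orange.

Request:
servo_tool:
  steps:
    - {"dx": 22,"dy": -12.5,"dz": 15,"rx": 0,"ry": 0,"rz": 0,"jaw": 100}
    - {"dx": 22,"dy": -12.5,"dz": 15,"rx": 0,"ry": 0,"rz": 0,"jaw": 100}
    - {"dx": 22,"dy": -12.5,"dz": 15,"rx": 0,"ry": 0,"rz": 0,"jaw": 100}
    - {"dx": 22,"dy": -12.5,"dz": 15,"rx": 0,"ry": 0,"rz": 0,"jaw": 100}
    - {"dx": 0,"dy": 0,"dz": 15,"rx": 0,"ry": 0,"rz": 0,"jaw": 100}
    - {"dx": 0,"dy": 0,"dz": 15,"rx": 0,"ry": 0,"rz": 0,"jaw": 100}
    - {"dx": 0,"dy": 0,"dz": 0,"rx": 0,"ry": 0,"rz": 0,"jaw": 100}
    - {"dx": 0,"dy": 0,"dz": 0,"rx": 0,"ry": 0,"rz": 0,"jaw": 100}
    - {"dx": 0,"dy": 0,"dz": 0,"rx": 0,"ry": 0,"rz": 0,"jaw": 100}

```text
t: 3.02
tool_pos: [0.5263, -0.028, 0.1565]
tcp_rot: [0.001, 0.979, 0.202, 0.001]
wrist_force: [0.0, -0.1, -0.0]
finger_gap: 0.085
```

```bash
python3 - <<'E'
from h import *
im,P=cloud("wrist"); save(im,"w3"); rims(P,["orange","grey"])
off([.5255,-.0275,.06])
im,P=cloud("side"); rims(P,["orange","grey"])
E
```

```text
orange 2263 [ 0.5265 -0.027 ] 0.0284 ztop 0.0762
grey 1890 [ 0.5468 -0.2076] 0.0288 ztop 0.0597
t 3.07 tcp [ 0.5265 -0.0279  0.1567] zaxis [ 2.7e-03 -8.0e-04 -1.0e+00] move mm tool: [-1.  -0.9 96.7] F [-1.15 -0.31  0.41] gap 0.0855
orange 211 [ 0.5253 -0.0268] 0.0311 ztop 0.0762
grey 127 [ 0.548  -0.2081] 0.0314 ztop 0.0605
```

View pics/w3.png

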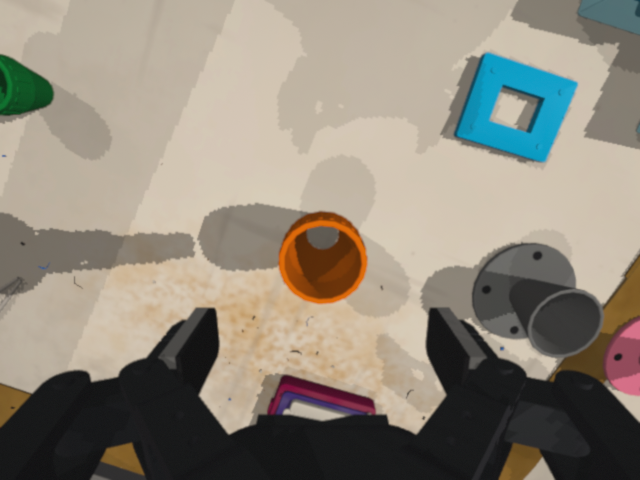

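Request:
servo_tool:
  steps:
    - {"dx": 0,"dy": -0.5,"dz": 15,"rx": 0,"ry": 0,"rz": 0,"jaw": 100}
    - {"dx": 0,"dy": 0,"dz": 15,"rx": 0,"ry": 0,"rz": 0,"jaw": 100}
    - {"dx": 0,"dy": 0,"dz": 15,"rx": 0,"ry": 0,"rz": 0,"jaw": 100}
    - {"dx": 0,"dy": 0,"dz": 15,"rx": 0,"ry": 0,"rz": 0,"jaw": 100}
    - {"dx": 0,"dy": 0,"dz": 15,"rx": 0,"ry": 0,"rz": 0,"jaw": 100}
    - {"dx": 0,"dy": 0,"dz": 11,"rx": 0,"ry": 0,"rz": 0,"jaw": 100}
    - {"dx": 0,"dy": 0,"dz": 10,"rx": 0,"ry": 0,"rz": 0,"jaw": 100}
    - {"dx": 0,"dy": 0,"dz": 0,"rx": 0,"ry": 0,"rz": 0,"jaw": 100}
    - {"dx": 0,"dy": 0,"dz": 0,"rx": 0,"ry": 0,"rz": 0,"jaw": 100}

```text
t: 3.87
tool_pos: [0.5256, -0.0263, 0.0593]
tcp_rot: [-0.0, 0.979, 0.202, -0.0]
wrist_force: [-0.6, 0.2, 0.5]
finger_gap: 0.0857
```

Request:
servo_tool:
  force: 30
  steps:
    - {"dx": 0,"dy": 0,"dz": 0,"rx": 0,"ry": 0,"rz": 0,"jaw": 50}
    - {"dx": 0,"dy": 0,"dz": 0,"rx": 0,"ry": 0,"rz": 0,"jaw": 50}
    - {"dx": 0,"dy": 0,"dz": 0,"rx": 0,"ry": 0,"rz": 0,"jaw": 50}
    - {"dx": 0,"dy": 0,"dz": 0,"rx": 0,"ry": 0,"rz": 0,"jaw": 50}
    - {"dx": 0,"dy": 0,"dz": 0,"rx": 0,"ry": 0,"rz": 0,"jaw": 50}
    - {"dx": 0,"dy": 0,"dz": 0,"rx": 0,"ry": 0,"rz": 0,"jaw": 50}
    - {"dx": 0,"dy": 0,"dz": 0,"rx": 0,"ry": 0,"rz": 0,"jaw": 50}
    - {"dx": 0,"dy": 0,"dz": 0,"rx": 0,"ry": 0,"rz": 0,"jaw": 50}

```text
t: 4.53
tool_pos: [0.5262, -0.0264, 0.0603]
tcp_rot: [0.0, 0.979, 0.203, 0.001]
wrist_force: [-0.7, -0.5, 5.8]
finger_gap: 0.0551
```

```bash
python3 - <<'E'
from h import *
im,P=cloud("side"); rims(P,["orange","grey"])
im=cv2.resize(im[60:160,240:420],None,fx=4,fy=4); save(im,"s2")
off([.5265,-.0275,.06])
E
```

```text
orange 227 [ 0.5234 -0.021 ] 0.0381 ztop 0.085
grey 130 [ 0.5453 -0.2084] 0.0314 ztop 0.0606
t 4.58 tcp [ 0.5262 -0.0264  0.0603] zaxis [ 2.e-03 -5.e-04 -1.e+00] move mm tool: [-0.2  1.2  0.3] F [-0.71 -0.09  6.56] gap 0.0554
```

View pics/s2.png

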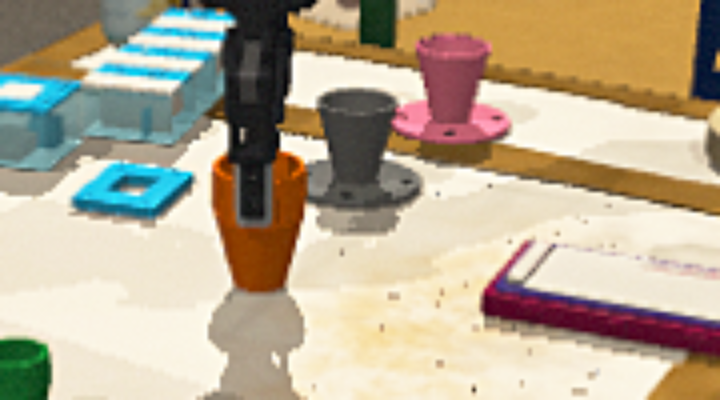

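Orange is held at the collar by the pads, seen at (255,190) in the crop. Grey and pink are undisturbed. Now lifting and carrying it over.

Request:
servo_tool:
  steps:
    - {"dx": 0,"dy": 0,"dz": -5,"rx": 0,"ry": 0,"rz": 0,"jaw": 50}
    - {"dx": 0,"dy": 0,"dz": -15,"rx": 0,"ry": 0,"rz": 0,"jaw": 50}
    - {"dx": 0,"dy": 0,"dz": -15,"rx": 0,"ry": 0,"rz": 0,"jaw": 50}
    - {"dx": 0,"dy": 0,"dz": -15,"rx": 0,"ry": 0,"rz": 0,"jaw": 50}
    - {"dx": 0,"dy": 0,"dz": -15,"rx": 0,"ry": 0,"rz": 0,"jaw": 50}
    - {"dx": 0,"dy": 0,"dz": -15,"rx": 0,"ry": 0,"rz": 0,"jaw": 50}
    - {"dx": 0,"dy": 0,"dz": -15,"rx": 0,"ry": 0,"rz": 0,"jaw": 50}
    - {"dx": 0,"dy": 0,"dz": 0,"rx": 0,"ry": 0,"rz": 0,"jaw": 50}
    - {"dx": 0,"dy": 0,"dz": 0,"rx": 0,"ry": 0,"rz": 0,"jaw": 50}
    - {"dx": 0,"dy": 0,"dz": 0,"rx": 0,"ry": 0,"rz": 0,"jaw": 50}

```text
t: 5.42
tool_pos: [0.5249, -0.026, 0.1537]
tcp_rot: [-0.0, 0.979, 0.202, -0.001]
wrist_force: [1.0, -0.1, -1.6]
finger_gap: 0.0553
```

Request:
servo_tool:
  steps:
    - {"dx": -5.3,"dy": 17.4,"dz": 0,"rx": 0,"ry": 0,"rz": 0,"jaw": 50}
    - {"dx": -5.3,"dy": 17.4,"dz": 0,"rx": 0,"ry": 0,"rz": 0,"jaw": 50}
    - {"dx": -5.3,"dy": 17.4,"dz": 0,"rx": 0,"ry": 0,"rz": 0,"jaw": 50}
    - {"dx": -5.3,"dy": 17.4,"dz": 0,"rx": 0,"ry": 0,"rz": 0,"jaw": 50}
    - {"dx": -5.3,"dy": 17.4,"dz": 0,"rx": 0,"ry": 0,"rz": 0,"jaw": 50}
    - {"dx": -5.3,"dy": 17.4,"dz": 0,"rx": 0,"ry": 0,"rz": 0,"jaw": 50}
    - {"dx": -5.3,"dy": 17.4,"dz": 0,"rx": 0,"ry": 0,"rz": 0,"jaw": 50}
    - {"dx": -5.3,"dy": 17.4,"dz": 0,"rx": 0,"ry": 0,"rz": 0,"jaw": 50}
    - {"dx": -5.3,"dy": 17.4,"dz": 0,"rx": 0,"ry": 0,"rz": 0,"jaw": 50}
    - {"dx": -5.3,"dy": 17.4,"dz": 0,"rx": 0,"ry": 0,"rz": 0,"jaw": 50}
    - {"dx": 0,"dy": 0,"dz": 0,"rx": 0,"ry": 0,"rz": 0,"jaw": 50}
    - {"dx": 0,"dy": 0,"dz": 0,"rx": 0,"ry": 0,"rz": 0,"jaw": 50}

```text
t: 6.42
tool_pos: [0.5451, -0.2072, 0.1529]
tcp_rot: [-0.001, 0.979, 0.202, -0.001]
wrist_force: [0.2, 0.0, -1.5]
finger_gap: 0.0556
```

```bash
python3 - <<'E'
from h import *
def sl(n,P,lo,hi,c=(.547,-.208)):
    Q=P.reshape(-1,3); m=(Q[:,2]>lo)&(Q[:,2]<hi)&(np.hypot(*(Q[:,:2]-c).T)<.06); return Q[m]
off([.547,-.2078,.1])
for n in("wrist","side"):
    im,P=cloud(n); save(im,n+"_pre")
    # hue-masked rims: orange top, grey rim
    hsv=cv2.cvtColor(im,cv2.COLOR_RGB2HSV); org=(hsv[...,0]<16)&(hsv[...,1]>150)
    Z=P[...,2]; near=np.hypot(P[...,0]-.547,P[...,1]+.208)<.06
    for nm,m in(("orange top",org&near&(Z>.166)&(Z<.19)),("grey rim",~org&near&(Z>.052)&(Z<.066)),("orange all",org&near)):
        Q=P[m]
        if len(Q)>5:
            c,r=cv2.minEnclosingCircle(Q[:,:2].astype(np.float32)); print(n,nm,len(Q),np.round(c,4),round(r,4),np.percentile(Q[:,2],[3,97]).round(4))
E
```

```text
t 6.42 tcp [ 0.5451 -0.2072  0.1529] zaxis [-0.0022  0.0017 -1.    ] move mm tool: [ 1.6  1.4 52.9] F [ 0.16  0.04 -1.51] gap 0.0556
wrist orange top 4640 [ 0.5447 -0.206 ] 0.0284 [0.1663 0.1694]
wrist grey rim 965 [ 0.5474 -0.2084] 0.0278 [0.0528 0.0607]
wrist orange all 18488 [ 0.5446 -0.2061] 0.0291 [0.1032 0.1689]
side orange top 38 [ 0.5444 -0.2031] 0.0289 [0.1664 0.1697]
side grey rim 130 [ 0.5489 -0.207 ] 0.0338 [0.0525 0.0612]
side orange all 449 [ 0.5441 -0.2026] 0.031 [0.0973 0.1685]
```

View pics/wrist_pre.png

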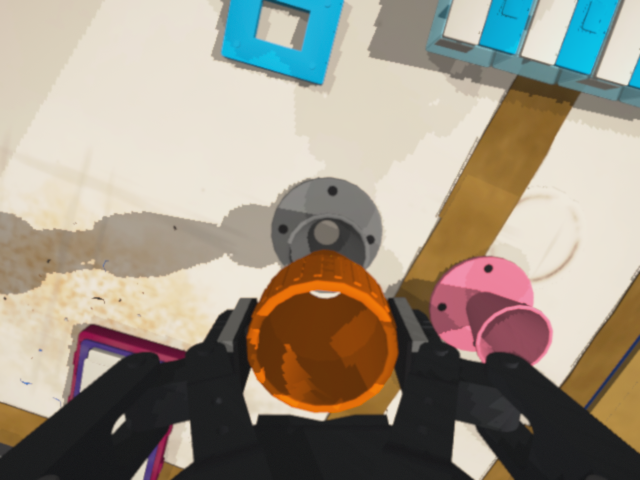

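Orange is over the grey mouth, which shows at (325,240) behind the collar. It needs a correction of about 1.5/2.5 mm in tool x/y. I'll lower it to about 22 mm deep.

Request:
servo_tool:
  steps:
    - {"dx": 1.5,"dy": 2.5,"dz": 8,"rx": 0,"ry": 0,"rz": 0,"jaw": 50}
    - {"dx": 0,"dy": 0,"dz": 8,"rx": 0,"ry": 0,"rz": 0,"jaw": 50}
    - {"dx": 0,"dy": 0,"dz": 8,"rx": 0,"ry": 0,"rz": 0,"jaw": 50}
    - {"dx": 0,"dy": 0,"dz": 6,"rx": 0,"ry": 0,"rz": 0,"jaw": 50}
    - {"dx": 0,"dy": 0,"dz": 5,"rx": 0,"ry": 0,"rz": 0,"jaw": 50}
    - {"dx": 0,"dy": 0,"dz": 5,"rx": 0,"ry": 0,"rz": 0,"jaw": 50}
    - {"dx": 0,"dy": 0,"dz": 5,"rx": 0,"ry": 0,"rz": 0,"jaw": 50}
    - {"dx": 0,"dy": 0,"dz": 5,"rx": 0,"ry": 0,"rz": 0,"jaw": 50}
    - {"dx": 0,"dy": 0,"dz": 5,"rx": 0,"ry": 0,"rz": 0,"jaw": 50}
    - {"dx": 0,"dy": 0,"dz": 0,"rx": 0,"ry": 0,"rz": 0,"jaw": 50}
    - {"dx": 0,"dy": 0,"dz": 0,"rx": 0,"ry": 0,"rz": 0,"jaw": 50}

```text
t: 7.43
tool_pos: [0.5481, -0.2086, 0.099]
tcp_rot: [-0.0, 0.979, 0.202, -0.0]
wrist_force: [-0.8, 0.1, -1.5]
finger_gap: 0.0552
```

```bash
cat > m.py <<'E'
from h import *
import sys
off([.5474,-.2084,.1])
im,P=cloud("side"); save(cv2.resize(im[40:140,240:420],None,fx=4,fy=4),"s_"+sys.argv[1])
im,P=cloud("wrist")
hsv=cv2.cvtColor(im,cv2.COLOR_RGB2HSV); org=(hsv[...,0]<16)&(hsv[...,1]>150)
Z=P[...,2]; near=np.hypot(P[...,0]-.547,P[...,1]+.208)<.06
top=np.percentile(Z[org&near],97)
fl=near&~org&(Z>.002)&(Z<.012)
for nm,m in(("orange top",org&near&(Z>top-.004)),("flange",fl),("grey rim",~org&near&(Z>.054)&(Z<.064))):
    Q=P[m]
    if len(Q)>5:
        c,r=cv2.minEnclosingCircle(Q[:,:2].astype(np.float32)); print(nm,len(Q),np.round(c,4),round(r,4),np.percentile(Q[:,2],[3,97]).round(4))
E
python3 m.py a
```

```text
t 7.43 tcp [ 0.5481 -0.2086  0.099 ] zaxis [-6.e-04  3.e-04 -1.e+00] move mm tool: [-0.5 -0.5 -1. ] F [-0.84  0.11 -1.51] gap 0.0552
orange top 5101 [ 0.5481 -0.2076] 0.0285 [0.1118 0.1158]
flange 7104 [ 0.5478 -0.2081] 0.0449 [0.0042 0.0069]
grey rim 754 [ 0.5539 -0.2057] 0.0269 [0.0565 0.0606]
```

View pics/s_a.png

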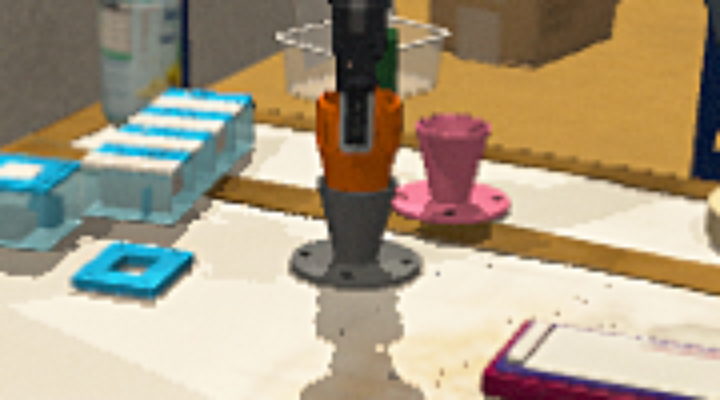

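It's centred within 0.5 mm, with no contact load. Continuing slowly.

Request:
servo_tool:
  steps:
    - {"dx": 0,"dy": 0,"dz": 2,"rx": 0,"ry": 0,"rz": 0,"jaw": 50}
    - {"dx": 0,"dy": 0,"dz": 2,"rx": 0,"ry": 0,"rz": 0,"jaw": 50}
    - {"dx": 0,"dy": 0,"dz": 2,"rx": 0,"ry": 0,"rz": 0,"jaw": 50}
    - {"dx": 0,"dy": 0,"dz": 2,"rx": 0,"ry": 0,"rz": 0,"jaw": 50}
    - {"dx": 0,"dy": 0,"dz": 1,"rx": 0,"ry": 0,"rz": 0,"jaw": 50}
    - {"dx": 0,"dy": 0,"dz": 1,"rx": 0,"ry": 0,"rz": 0,"jaw": 50}
    - {"dx": 0,"dy": 0,"dz": 1,"rx": 0,"ry": 0,"rz": 0,"jaw": 50}
    - {"dx": 0,"dy": 0,"dz": 0,"rx": 0,"ry": 0,"rz": 0,"jaw": 50}
    - {"dx": 0,"dy": 0,"dz": 0,"rx": 0,"ry": 0,"rz": 0,"jaw": 50}
    - {"dx": 0,"dy": 0,"dz": 0,"rx": 0,"ry": 0,"rz": 0,"jaw": 50}

```text
t: 8.37
tool_pos: [0.5483, -0.2087, 0.0883]
tcp_rot: [-0.0, 0.979, 0.202, 0.0]
wrist_force: [-0.2, 0.4, -0.7]
finger_gap: 0.0555
```

```bash
python3 m.py b
```

```text
t 8.37 tcp [ 0.5483 -0.2087  0.0883] zaxis [ 0.  0. -1.] move mm tool: [ -0.7  -0.6 -11.7] F [-0.22  0.37 -0.67] gap 0.0555
orange top 5090 [ 0.5477 -0.2076] 0.0287 [0.1008 0.1049]
flange 7825 [ 0.5473 -0.2082] 0.0452 [0.0042 0.0069]
grey rim 670 [ 0.5567 -0.2045] 0.0256 [0.0579 0.0607]
```

Request:
servo_tool:
  steps:
    - {"dx": 0,"dy": 0,"dz": 0.5,"rx": 0,"ry": 0,"rz": 0,"jaw": 50}
    - {"dx": 0,"dy": 0,"dz": 0.5,"rx": 0,"ry": 0,"rz": 0,"jaw": 50}
    - {"dx": 0,"dy": 0,"dz": 0.5,"rx": 0,"ry": 0,"rz": 0,"jaw": 50}
    - {"dx": 0,"dy": 0,"dz": 0.5,"rx": 0,"ry": 0,"rz": 0,"jaw": 50}
    - {"dx": 0,"dy": 0,"dz": 0,"rx": 0,"ry": 0,"rz": 0,"jaw": 50}
    - {"dx": 0,"dy": 0,"dz": 0,"rx": 0,"ry": 0,"rz": 0,"jaw": 50}

```text
t: 8.97
tool_pos: [0.548, -0.2084, 0.0862]
tcp_rot: [-0.0, 0.979, 0.202, -0.0]
wrist_force: [-1.0, 0.4, -0.3]
finger_gap: 0.0552
```

Request:
servo_tool:
  steps:
    - {"dx": 0,"dy": 0,"dz": 0.5,"rx": 0,"ry": 0,"rz": 0,"jaw": 50}
    - {"dx": 0,"dy": 0,"dz": 0.5,"rx": 0,"ry": 0,"rz": 0,"jaw": 50}
    - {"dx": 0,"dy": 0,"dz": 0,"rx": 0,"ry": 0,"rz": 0,"jaw": 50}
    - {"dx": 0,"dy": 0,"dz": 0,"rx": 0,"ry": 0,"rz": 0,"jaw": 50}

```text
t: 9.3
tool_pos: [0.5479, -0.2083, 0.0853]
tcp_rot: [-0.0, 0.979, 0.202, -0.0]
wrist_force: [-1.3, 2.0, 2.1]
finger_gap: 0.0549
```

```bash
python3 m.py c
```

```text
t 9.3 tcp [ 0.5479 -0.2083  0.0853] zaxis [-7.e-04  7.e-04 -1.e+00] move mm tool: [ -0.6  -0.1 -14.7] F [-1.26  1.99  2.08] gap 0.0549
orange top 5114 [ 0.5477 -0.2069] 0.0286 [0.0978 0.1019]
flange 8042 [ 0.5478 -0.2084] 0.045 [0.0043 0.0069]
grey rim 644 [ 0.5586 -0.2044] 0.0249 [0.0574 0.0607]
```

First contact: Fz went from −0.7 to about +2 N, and the narrow end is about 25 mm above the underside. Releasing in small stages.

Request:
servo_tool:
  steps:
    - {"dx": 0,"dy": 0,"dz": 0,"rx": 0,"ry": 0,"rz": 0,"jaw": 68}
    - {"dx": 0,"dy": 0,"dz": 0,"rx": 0,"ry": 0,"rz": 0,"jaw": 72}
    - {"dx": 0,"dy": 0,"dz": 0,"rx": 0,"ry": 0,"rz": 0,"jaw": 78}
    - {"dx": 0,"dy": 0,"dz": 0,"rx": 0,"ry": 0,"rz": 0,"jaw": 86}
    - {"dx": 0,"dy": 0,"dz": 0,"rx": 0,"ry": 0,"rz": 0,"jaw": 100}
    - {"dx": 0,"dy": 0,"dz": 0,"rx": 0,"ry": 0,"rz": 0,"jaw": 100}
    - {"dx": 0,"dy": 0,"dz": 0,"rx": 0,"ry": 0,"rz": 0,"jaw": 100}
    - {"dx": 0,"dy": 0,"dz": 0,"rx": 0,"ry": 0,"rz": 0,"jaw": 100}

```text
t: 10.07
tool_pos: [0.5483, -0.2087, 0.0853]
tcp_rot: [0.0, 0.979, 0.202, 0.0]
wrist_force: [-0.8, -0.5, -0.5]
finger_gap: 0.0851
```

```bash
python3 m.py d
```

```text
t 10.07 tcp [ 0.5483 -0.2087  0.0853] zaxis [ 1.e-04 -1.e-04 -1.e+00] move mm tool: [ -0.7  -0.6 -14.7] F [-0.75 -0.45 -0.52] gap 0.0851
orange top 4992 [ 0.548  -0.2083] 0.0283 [0.0965 0.1006]
flange 8051 [ 0.5476 -0.2084] 0.045 [0.0043 0.0069]
grey rim 632 [ 0.5573 -0.2041] 0.0251 [0.0579 0.0607]
```

View pics/s_d.png

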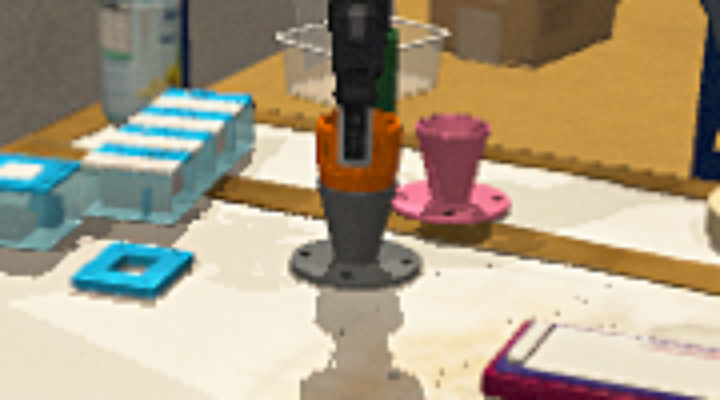

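Orange is seated upright with its top at z ≈ 0.100, concentric with the flange, and the jaws are open. Retreating upward.

Request:
servo_tool:
  steps:
    - {"dx": 0,"dy": 0,"dz": -5,"rx": 0,"ry": 0,"rz": 0,"jaw": 100}
    - {"dx": 0,"dy": 0,"dz": -10,"rx": 0,"ry": 0,"rz": 0,"jaw": 100}
    - {"dx": 0,"dy": 0,"dz": -15,"rx": 0,"ry": 0,"rz": 0,"jaw": 100}
    - {"dx": 0,"dy": 0,"dz": -20,"rx": 0,"ry": 0,"rz": 0,"jaw": 100}
    - {"dx": 0,"dy": 0,"dz": -20,"rx": 0,"ry": 0,"rz": 0,"jaw": 100}
    - {"dx": 0,"dy": 0,"dz": -20,"rx": 0,"ry": 0,"rz": 0,"jaw": 100}
    - {"dx": 0,"dy": 0,"dz": -10,"rx": 0,"ry": 0,"rz": 0,"jaw": 100}
    - {"dx": 0,"dy": 0,"dz": 0,"rx": 0,"ry": 0,"rz": 0,"jaw": 100}
    - {"dx": 0,"dy": 0,"dz": 0,"rx": 0,"ry": 0,"rz": 0,"jaw": 100}
    - {"dx": 0,"dy": 0,"dz": 0,"rx": 0,"ry": 0,"rz": 0,"jaw": 100}

```text
t: 11.0
tool_pos: [0.5476, -0.2083, 0.1845]
tcp_rot: [-0.001, 0.979, 0.202, -0.001]
wrist_force: [-0.8, -0.2, -0.9]
finger_gap: 0.0854
```

```bash
python3 m.py e; python3 -c "
from h import *
im,P=cloud('top'); rims(P,['green'])"
```

```text
t 11.0 tcp [ 0.5476 -0.2083  0.1845] zaxis [-0.0015  0.001  -1.    ] move mm tool: [-0.1  0.2 84.5] F [-0.82 -0.22 -0.87] gap 0.0854
orange top 1560 [ 0.5482 -0.2084] 0.0279 [0.0969 0.1007]
flange 3762 [ 0.5475 -0.2082] 0.045 [0.0039 0.0074]
grey rim 140 [ 0.5606 -0.2023] 0.0235 [0.058  0.0611]
green none
```

View pics/s_e.png

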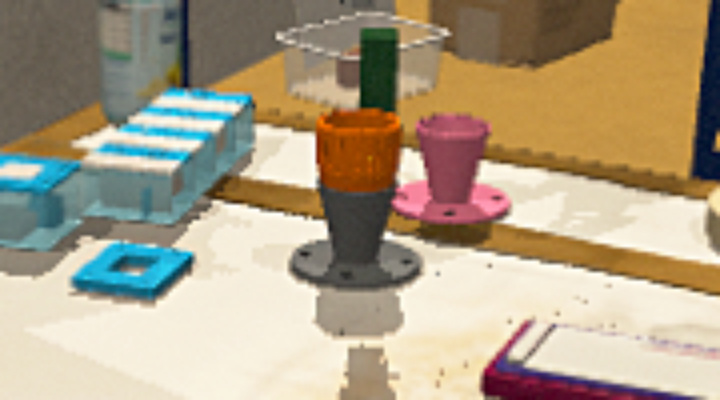

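Orange stands upright in grey, free of the gripper. Green wasn't found in the top view, perhaps because the arm hides it, so I'll check it from the side camera before handing in.

```bash
python3 -c "
from h import *
im,P=cloud('side'); rims(P,['green'])
rims(np.load('side.npz')['P'],['green'])"
```

```text
green 140 [0.5454 0.2143] 0.0206 ztop 0.0478
green 134 [0.5459 0.215 ] 0.0212 ztop 0.048
```

```bash
python3 -c "
from rig import workorder; print(workorder.job_done())"
```

```text
the job is handed in; nothing more can be done
None
```

The orange sleeve is standing narrow end down in the grey sleeve, let go, and I've handed the job in. No verdict is reported.

I gripped it by the collar at 30 N, lifted it about 93 mm and carried it over. I then lowered it in 0.5 mm steps at the end, to first contact at roughly 3 N, before releasing and moving the gripper up about 100 mm.

**Last checks:**
- **Depth:** the orange top is at z ≈ 0.100–0.101 m, so its narrow end is about 24–25 mm above the grey underside, or about 35 mm deep in the mouth.
- **Centring:** it is within about 1 mm of the grey flange centre. It looks upright in the side view.
- **Grey sleeve:** it shows no movement beyond measurement noise, about 3 mm.
- **Green sleeve:** the top camera did not find it at the end, probably because the arm hid it. The side camera put it within 1 mm of its starting position, at the same height.
- **Time:** about 11 s of the 35 s allowed.

**Disagreements:** the top and wrist cameras differed by 2–3 mm, so I centred using the wrist camera alone. In the last wrist views the grey rim fit was unreliable because the orange sleeve hid most of it, so I used the flange instead. My first move calls were refused because the rows did not give all their fields, and nothing moved.

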